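# Put the tray of filled tubes away in its keeper and shut the door

## Robot

A 6-joint arm with a two-finger parallel gripper is mounted at the origin on the work surface. World frame = base frame: x ahead of the robot, y to its left, z up, the work surface at z = 0. Lengths are in m, angles in rad, forces in N, time in s.
With the tool pointing down it reaches from about 0.3 to 0.875 m from the base axis. Payload 4.2 kg.
Tool frame: the origin (TCP) lies midway between the tips of the shut fingers; the grasp point (between the pads) lies 19 mm behind it; z points along the fingers, y is the line along which they close (so a half turn about z gives the same grasp; the last joint's range is limited). The gripper opens to 85 mm and grips with 20 to 120 N. Pads are 22 mm wide; open, the fingers measure 114 mm over their backs; the gripper's body (76 mm by 85 mm) begins 54 mm behind the grasp point. The pads swing forward as they close: fully open they stand 13 mm farther back than shut.
Start: joints at [-1.248, 0.32, 1.565, -0, 1.257, -0.02], TCP at [0.193, -0.542, 0.231] pointing down, gripper open.
Joint ranges: [-3.11, 3.11], [-0.84, 2.01], [0.21, 2.61], [-1.34, 4.49], [0.05, 2.63], [-2.56, 2.56]. Speed limits (rad/s): [2.57, 2.57, 3.14, 3.14, 3.14, 3.14].

## Interface

Orientations are given as a unit quaternion [x, y, z, w].
In Python, from bench import * gives the robot as it stands.
- The arm moves only by the tool send_rows, never from a script. Its argument "moves" is a list of rows, each an object with "dp": the shift along the tool's x, y, z in cm, a list of three; "spin": the turn about the tool's z in degrees. A call has 1 to 8 rows; each row is the pose to reach, as a shift and turn from the pose commanded when the call began, along the tool's axes at that moment; what a row does not reach only later rows make up. A row lasts 1/8 s, in which the tool goes at most 62.5 mm and 10.7 degrees, less where a joint would pass 70% of its speed; a pose out of reach is approached as far as the arm can. A call with a gripper value outside its range is refused whole. "claw" is the opening, from 0 (shut) to 1 (fully open), set as the call begins (left out, the last holds). The fingers move at their own pace and stop on an object; "newtons" is the grip in N (left out, the last holds). Time passes only in rows, so rows that repeat a pose let the fingers close. It gives the time, the measured TCP pose, the force, the opening and the grip force at its end, in the units of the state.
- observe(): the state, without advancing time (a new reading comes with each control period).
- read_camera(name): name is "scene" or "top" or "wrist"; returns a dict with "pixels" (384x512x3 uint8, red, green, blue), "mtx" (3x3 intrinsics, pixels), "rvec" (rotation vector, rad) and "tvec" (3), from world to camera coordinates, as OpenCV has them; the wrist camera has in their place "hand_eye" (4x4, takes a point from camera to tool coordinates, whose origin is the TCP and whose axes are the flange's). Camera axes: x right, y down, z forward; pixel columns grow to the right and rows downward; lengths in m; the calibration is good to about 2 mm. A picture is of the moment at which its call begins: read the wrist's pose just before it. There is no depth.
- job_done(): hands the job in; it is judged then, once.
The state is a dict: "time": time; "q": joint angles; "dq": joint speeds; "tau": joint torques, N m; "ee_pos": TCP position; "tcp_rot": TCP orientation; "contact_force": force on the tool from outside, world axes, zero at the start; "wrist_torque": the same for the moment, N m; "width": finger opening in m; "grip_force": force on a finger pad.
Only numpy, scipy, OpenCV 4.12 (cv2) and the standard library are available. Lean on these libraries where they do the work, as an engineer would, in place of code of your own. Each camera call takes 0.05 s, during which the arm holds its last target. There are 200 camera calls.

## Task

With your fingertips, push the little steel tray of tubes along the table all the way to the back of its low keeper box, then push the box's side-hung door fully shut. Only push: do not lift or tip the tray, and leave the tubes, jar, bowl, spray bottle and spatula standing around it where they are.

Things in the scene. Friction and masses are not known exactly. Their poses are not given: they have to be found in the camera images.
- keeper: Low aluminium box screwed to the table, 171 mm long, 136 mm wide, walls 50 mm high. Origin: at table height in the middle of its open mouth, which faces the robot; x points into the box, y to its left, z up. Inside it is 124 mm wide and 165 mm deep; walls 6 mm thick. No floor: the tray slides on the bare table.
- keeper_roof (a point): Middle of the near edge of the keeper's clear roof: 45 mm behind the mouth, 54 mm above the table (roof 4 mm thick, top at 54 mm). The roof runs from here to the back; in front of it the box is open from above. The inner face of the back wall is 120 mm farther along the keeper's x.
- tray: Loose open steel tray with four capped tubes fixed in it, lying below its rim; 150 mm (its x) by 110 mm (its y), rim 30 mm high; about 0.4 kg. Origin: centre of its underside. It starts partly in the keeper's mouth, straight within 3 degrees, the rest sticking out towards the robot. Against the back wall its origin is at x = +90 mm in the keeper's frame.
- tray_rim (a point): Middle of the tray's near wall, outer face, 20 mm above the table: the place to push. With the tray against the back it is 15 mm inside the keeper's mouth. The wall's top is at 30 mm.
- door (a joint): Angle (rad) of the keeper's white door: 0 = shut across the mouth, growing as it swings out towards the robot; 1.57 = pointing straight out; stops at 0 and 2.2. It starts wide open (1.65 to 2.0). No latch or spring; light hinge friction (0.03 N m) keeps it where it is left.
- door_hinge (a point): Point on the door's upright hinge axis, 25 mm above the table, at x = -4, y = +67 mm in the keeper's frame. The panel reaches from 2 to 132 mm from the axis, is 8 mm thick, and 2 to 48 mm above the table. At angle a it runs from the hinge along (-sin a, -cos a) in the keeper's x, y; its outer face looks along (-cos a, sin a).
- door_push (a point): Point on the door's outer face, 75 mm from the hinge axis, 25 mm above the table: a good place to push; its x axis points into the face, square to the door. A small round pull, 12 mm thick, stands 16 mm out of the outer face 117 mm from the hinge axis, 27 mm above the table.
- tube_a: Bystander: loose capped tube standing upright to the right of the tray, 23 mm thick, 120 mm high; origin at the centre of its foot.
- tube_b: Bystander: another such tube, 23 mm thick, 120 mm high; origin at the centre of its foot.
- jar: Bystander: amber glass jar, 60 mm across, 65 mm high, left of the keeper box; origin at the centre of its foot.
- bowl: Bystander: small steel bowl, 110 mm across, 45 mm high, right of the keeper box; origin under its centre.
- spray: Bystander: white bottle, 64 mm across, 170 mm high, far left; origin at the centre of its foot.
- spatula: Bystander: spatula 200 mm long lying on the table at the right; origin under its middle.
There are look-alikes about, which are no part of the job. What is shaped like the keeper but green is not meant. Leave any pink look-alike of the tray alone.

How it is judged:
On the way, in this order (a step that is already met when the one before it is completed fails the run):
1. the tray is pushed home: its far end within 10 mm of the keeper's back wall (x of tray in the frame of keeper above 0.08 m), for 0.2 s.
2. the door is shut (value of joint door below 0.06 rad), for 0.2 s.
At the end, for the whole second after the job is handed in: The tray lies flat and at rest in the keeper with its far end within 10 mm of the back wall (origin beyond x = 80 mm in the keeper's frame), and the door is shut to within 0.06 rad (x of tray in the frame of keeper above 0.08 m and value of joint door below 0.06 rad and height (world z) of tray below 0.006 m and linear speed of tray below 0.01 m/s); the robot touches nothing.
It fails at once if the tray is lifted or tipped: it may only be pushed along the table (height (world z) of tray above 0.012 m or angle between tray's own z axis and vertical above 0.12 rad).
It fails at once if tube_a or tube_b is moved by more than 30 mm or tipped over (distance of any of tube_a, tube_b from where it was at the start of the episode above 0.03 m or angle between any of tube_a, tube_b's own z axis and vertical above 0.5 rad).
It fails at once if jar or bowl is moved by more than 30 mm or tipped over (distance of any of jar, bowl from where it was at the start of the episode above 0.03 m or angle between any of jar, bowl's own z axis and vertical above 0.5 rad).
It fails at once if spray or spatula is moved by more than 30 mm or tipped over (distance of any of spray, spatula from where it was at the start of the episode above 0.03 m or angle between spray's own z axis and vertical above 0.5 rad).
It also fails if it takes over 48 s, if anything falls off the work surface, if the arm or the gripper's body presses on something with over 40 N, if the wrist force passes 120 N, or if a joint passes its speed limit or range.

## Working session

There is one attempt and no reset: what is moved stays moved. The work goes in short steps, Python scripts to look and compute and a tool call to move; the robot and the scene stay as the last step left them, time stands still between calls to the robot, and variables do not carry over. Pictures are saved under pics/ and viewed, at most 10 in all, crops included, and the job is handed in when it is done.

Besides the shell and the picture viewer there is one more tool, called after ">>>" as a command line: name --argument value ..., lists and objects as JSON in quotes. send_rows: Moves the arm, as the interface text tells. Its arguments: {"type":"object","properties":{"moves":{"type":"array","items":{"type":"object","properties":{"dp":{"type":"array","items":{"type":"number"}},"spin":{"type":"number"}}}},"claw":{"type":"number"},"newtons":{"type":"number"}},"required":["moves"]}

```bash
mkdir -p pics
cat > h.py <<'E'
from bench import *
import numpy as np, cv2
from scipy.spatial.transform import Rotation as R
def snap(n,f):
    c=read_camera(n); cv2.imwrite(f'pics/{f}.png',c['pixels'][:,:,::-1]); return c
def cast(c,px,z):
    px=np.array(px,float).reshape(-1,2); z=np.broadcast_to(z,len(px))
    Rm=R.from_rotvec(np.ravel(c['rvec'])).as_matrix(); t=np.ravel(c['tvec'])
    o=-Rm.T@t; d=np.c_[px,np.ones(len(px))]@np.linalg.inv(c['mtx']).T@Rm
    return o+d*((z-o[2])/d[:,2])[:,None]
E
python3 - <<'E'
from h import *
import pickle
for n in('top','scene'):
    c=snap(n,n+'0'); pickle.dump(c,open(n+'.pkl','wb'))
    print(n,c['mtx'].tolist(),c['rvec'],c['tvec'])
s=observe(); print(s['ee_pos'],s['tcp_rot'],s['width'],s['time'])
E
```

```text
top [[472.35251835962555, 0.0, 259.48717239922166], [0.0, 472.35251835962555, 191.99854355839508], [0.0, 0.0, 1.0]] [ 2.09081551 -2.14668806  0.18705308] [0.04345759 0.52438553 1.46753671]
scene [[484.1485877333138, 0.0, 256.038277961295], [0.0, 484.1485877333138, 192.32028661499612], [0.0, 0.0, 1.0]] [ 1.14971758  2.27499623 -1.04664852] [ 0.26682517 -0.2457936   1.74893846]
[ 0.19315391 -0.54116747  0.23057522] [ 9.85348284e-01  1.70552508e-01 -1.01496236e-04 -7.68717026e-04] 0.08540409722011123 0.1
```

View pics/top0.png

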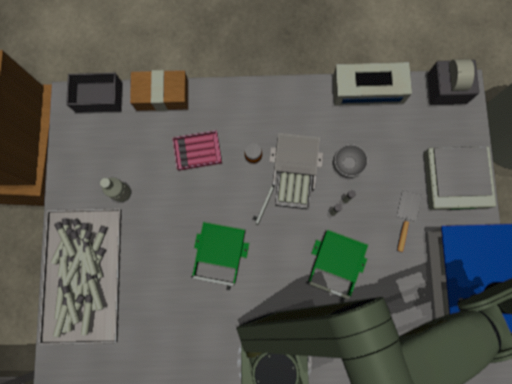

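View pics/scene0.png

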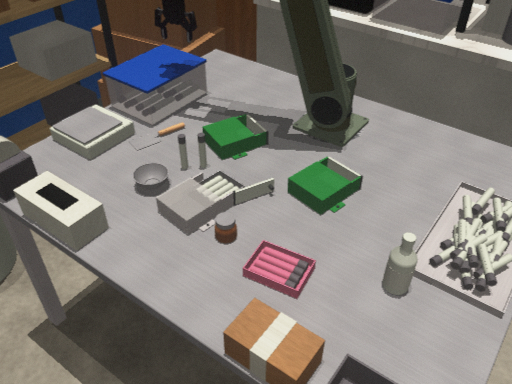

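The top view shows the real keeper at about (297,155), with the tray sticking out near (294,190). Its door runs from about (274,186) to (256,220), the tubes stand at (335,210) and (349,196), and the two green boxes are decoys. I'll zoom in for the corners.

Run:
```python
import cv2
im=cv2.imread('pics/top0.png')[125:230,235:375]
cv2.imwrite('pics/crop.png',cv2.resize(im,None,fx=5.7,fy=5.7,interpolation=cv2.INTER_CUBIC))
```

```text
(no output)
```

View pics/crop.png

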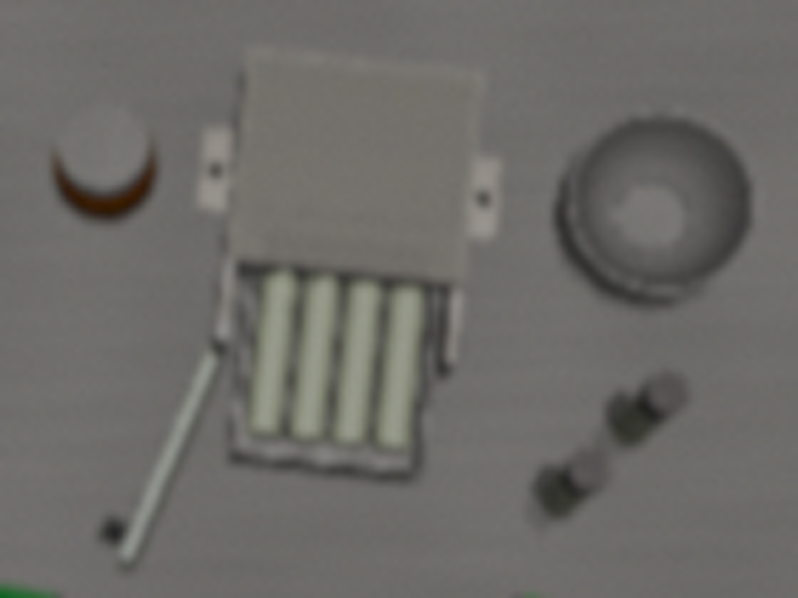

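```bash
cat > m.py <<'E'
from h import *
import pickle
c=pickle.load(open('top.pkl','rb'))
P=lambda px,z: cast(c,(np.array(px)+.5)/5.7-.5+[235,125],z)[:,:2]
roof=P([(247,50),(483,70),(465,283),(235,258)],.054)
tr=P([(230,458),(415,478)],.03)
dr=P([(215,348),(125,565)],.048); pull=P([(112,530)],.027)
tb=P([(665,392),(590,467)],.12); jar=P([(104,150)],.065);bowl=P([(663,205)],.045)
ax=(roof[0]+roof[1]-roof[2]-roof[3]); yaw1=np.arctan2(ax[1],ax[0])
lat=roof[0]+roof[3]-roof[1]-roof[2]; yaw2=np.arctan2(-lat[0],lat[1])
yaw=(yaw1+yaw2)/2; e=np.array([np.cos(yaw),np.sin(yaw)]); n=np.array([-e[1],e[0]])
ctr=roof.mean(0); O=ctr-e*.108
K=lambda p:(np.round(np.c_[(p-O)@e,(p-O)@n],4)).tolist()
print('roof',roof.tolist(),np.linalg.norm(ax)/2,np.linalg.norm(lat)/2)
print('yaw',np.degrees([yaw1,yaw2]),'O',O)
for k in('tr','dr','pull','tb','jar','bowl'): print(k,globals()[k].round(4).tolist(),K(globals()[k]))
d=dr[1]-dr[0]; print('door',np.arctan2(-d@e,-d@n))
s=observe(); Rt=R.from_quat(s['tcp_rot']).as_matrix(); print(Rt.round(4).tolist())
E
python3 m.py
```

```text
roof [[0.7182128522851654, -0.03571321069615985], [0.7023149075248631, -0.17049568581103725], [0.5775834022820432, -0.15427061143846316], [0.5957330152026006, -0.024947098407614117]] 0.12434023074984016 0.13314579336056967
yaw [-6.23102292 -7.34584222] O [ 0.54121819 -0.08359067]
tr [[0.485, -0.0191], [0.4707, -0.1234]] [[-0.0634, 0.0574], [-0.0653, -0.0479]]
dr [[0.5453, -0.0122], [0.4235, 0.0416]] [[-0.0044, 0.0714], [-0.1317, 0.1104]]
pull [[0.4461, 0.0488]] [[-0.1101, 0.1203]]
tb [[0.5001, -0.2506], [0.4606, -0.2083]] [[-0.0211, -0.1707], [-0.0653, -0.1334]]
jar [[0.658, 0.0476]] [[0.1005, 0.1441]]
bowl [[0.622, -0.2703]] [[0.1023, -0.1758]]
door 1.8682014319172122
[[0.9418, 0.3361, -0.0005], [0.3361, -0.9418, 0.0015], [0.0001, -0.0015, -1.0]]
```

>>> send_rows --moves '[{"dp": [4.2,-4.2,0],"spin": 4},{"dp": [8.8,-8.9,0],"spin": 8},{"dp": [13.4,-13.6,0],"spin": 12},{"dp": [18,-18.4,0],"spin": 16},{"dp": [22.6,-23,0],"spin": 20},{"dp": [27.2,-27.7,0],"spin": 24},{"dp": [31.8,-32.4,0],"spin": 26.4},{"dp": [36.4,-37.1,0],"spin": 26.4}]' --claw 0.5

```text
time: 1.1
ee_pos: [0.4022, -0.0886, 0.2313]
tcp_rot: [0.998, -0.059, 0.0, 0.0]
contact_force: [1.2, -0.8, 0.6]
width: 0.0427
grip_force: 0.0
```

```bash
cat > st.py <<'E'
from h import *
O=np.array([.5412,-.0836]); yaw=np.radians(-6.8); e=np.array([np.cos(yaw),np.sin(yaw)]); n=np.array([-e[1],e[0]])
def st():
    s=observe(); p=np.array(s['ee_pos']); Rt=R.from_quat(s['tcp_rot']).as_matrix()
    print('t',s['time'],'p',p.round(4),'K',((p[:2]-O)@e).round(4),((p[:2]-O)@n).round(4),'toolyaw',np.degrees(np.arctan2(Rt[1,0],Rt[0,0])).round(2),'tilt',Rt[:2,2].round(4),'F',np.round(s['contact_force'],1),'w',s['width'])
    return s,p,Rt
E
python3 - <<'E'
from st import *
import pickle
s,p,Rt=st(); c=snap('wrist','w1'); pickle.dump((s,c),open('w1.pkl','wb')); print(c['hand_eye'])
E
```

```text
t 1.1 p [ 0.4022 -0.0886  0.2313] K -0.1374 -0.0214 toolyaw -6.78 tilt [ 0.0004 -0.0003] F [ 1.2 -0.8  0.6] w 0.04274761850526665
[[ 1.50797992e-03 -9.50857838e-01 -3.09624124e-01  7.99772519e-02]
 [ 9.99998737e-01  1.58940835e-03 -1.07335548e-05  1.96882616e-04]
 [ 5.02325252e-04 -3.09623717e-01  9.50859033e-01 -1.44025561e-01]
 [ 0.00000000e+00  0.00000000e+00  0.00000000e+00  1.00000000e+00]]
```

View pics/w1.png

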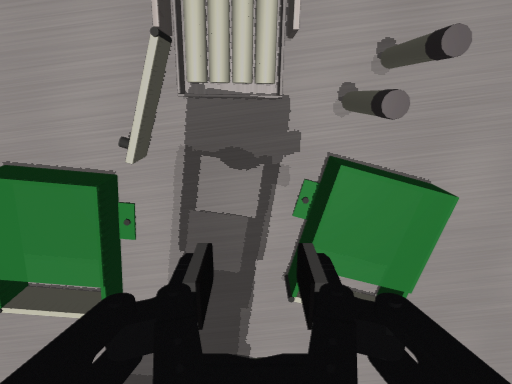

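The wrist view shows the tray's near wall top from (180,96) to (282,98), the door from its hinge at (163,33) to its tip at (135,160), and the green box edge on the right at (330,157)-(288,290).

Run:
```python
from st import *
import pickle
s,c=pickle.load(open('w1.pkl','rb'))
T=np.eye(4);T[:3,:3]=R.from_quat(s['tcp_rot']).as_matrix();T[:3,3]=s['ee_pos']
W=np.linalg.inv(T@np.array(c['hand_eye']))
c['rvec']=R.from_matrix(W[:3,:3]).as_rotvec();c['tvec']=W[:3,3]
for nme,px,z in [('tray',[(180,96),(282,98)],.03),('door',[(163,35),(135,160)],.048),('walls',[(165,28),(297,29)],.05),('pull',[(124,142)],.027),('tubes',[(456,40),(391,104)],.12),('greenR',[(330,157),(290,290)],.05),('gtab',[(295,215)],.0),('greenL',[(118,172),(123,290)],.05),('gLtab',[(135,220)],0)]:
    p=cast(c,px,z)[:,:2]; print(nme,p.round(4).tolist(),np.c_[(p-O)@e,(p-O)@n].round(4).tolist())
st()
```

```text
tray [[0.4888, -0.0197], [0.4743, -0.1263]] [[-0.0596, 0.0573], [-0.0614, -0.0503]]
door [[0.5444, -0.0183], [0.4301, 0.0361]] [[-0.0046, 0.0653], [-0.1244, 0.1057]]
walls [[0.5496, -0.0218], [0.5344, -0.1441]] [[0.001, 0.0623], [0.0004, -0.0609]]
pull [[0.4482, 0.0521]] [[-0.1085, 0.1237]]
tubes [[0.502, -0.2506], [0.4617, -0.2036]] [[-0.0192, -0.1705], [-0.0647, -0.1286]]
greenR [[0.4097, -0.1696], [0.2515, -0.1144]] [[-0.1204, -0.101], [-0.284, -0.0649]]
gtab [[0.328, -0.1325]] [[-0.2059, -0.0738]]
greenL [[0.4198, 0.0564], [0.2751, 0.0873]] [[-0.1371, 0.1247], [-0.2844, 0.1382]]
gLtab [[0.3453, 0.0743]] [[-0.2133, 0.1336]]
t 1.15 p [ 0.4049 -0.0819  0.2313] K -0.1356 -0.0145 toolyaw -6.42 tilt [0.0027 0.0059] F [ 2.4  3.3 -0.3] w 0.04265371066893834
```

>>> send_rows --moves '[{"dp": [1,-0.3,4]},{"dp": [2.1,-0.5,9]},{"dp": [2.1,-0.5,14]},{"dp": [2.1,-0.5,18]},{"dp": [2.1,-0.5,20.5]},{"dp": [2.1,-0.5,22]},{"dp": [2.1,-0.5,22]},{"dp": [2.1,-0.5,22]}]'

```text
invalid input
```

```bash
python3 -c "from st import *;st()"
```

```text
t 1.15 p [ 0.4049 -0.0819  0.2313] K -0.1356 -0.0145 toolyaw -6.42 tilt [0.0027 0.0059] F [ 2.4  3.3 -0.3] w 0.04265371066893834
```

>>> send_rows --moves '[{"dp": [1,-0.3,4],"spin": 0},{"dp": [2.1,-0.5,9],"spin": 0},{"dp": [2.1,-0.5,14],"spin": 0},{"dp": [2.1,-0.5,18],"spin": 0},{"dp": [2.1,-0.5,20.5],"spin": 0},{"dp": [2.1,-0.5,22],"spin": 0},{"dp": [2.1,-0.5,22],"spin": 0},{"dp": [2.1,-0.5,22],"spin": 0}]'

```text
time: 2.15
ee_pos: [0.4236, -0.0883, 0.0117]
tcp_rot: [0.998, -0.059, 0.0, 0.0]
contact_force: [0.6, -0.6, 0.1]
width: 0.0428
grip_force: 0.0
```

```bash
python3 -c "from st import *;st()"
```

```text
t 2.15 p [ 0.4236 -0.0883  0.0117] K -0.1162 -0.0186 toolyaw -6.76 tilt [ 0.0008 -0.0003] F [ 0.6 -0.6  0.1] w 0.04279500884354012
```

>>> send_rows --moves '[{"dp": [0,-1.2,0],"spin": 0},{"dp": [1,-2.2,0],"spin": 0},{"dp": [2.5,-2.2,0],"spin": 0},{"dp": [3.5,-2.2,0],"spin": 0},{"dp": [4.2,-2.2,0],"spin": 0},{"dp": [5,-2.2,0],"spin": 0},{"dp": [5.8,-2.2,0],"spin": 0},{"dp": [6.5,-2.2,0],"spin": 0}]'

```text
time: 3.15
ee_pos: [0.4887, -0.0738, 0.0109]
tcp_rot: [0.998, -0.059, -0.002, -0.0]
contact_force: [-4.5, 0.6, 1.0]
width: 0.043
grip_force: 1.8
```

```bash
python3 -c "from st import *;st()"
```

```text
t 3.15 p [ 0.4887 -0.0738  0.0109] K -0.0533 0.0035 toolyaw -6.78 tilt [-0.0044  0.0006] F [-4.5  0.6  1. ] w 0.04300818835234935
```

>>> send_rows --moves '[{"dp": [0.8,0,0],"spin": 0},{"dp": [1.6,0,0],"spin": 0},{"dp": [2.4,0,0],"spin": 0},{"dp": [3.2,0,0],"spin": 0},{"dp": [3.9,0,0],"spin": 0},{"dp": [4.4,0,0],"spin": 0},{"dp": [4.8,0,0],"spin": 0},{"dp": [4.8,0,0],"spin": 0}]'

```text
time: 4.15
ee_pos: [0.5389, -0.0797, 0.0115]
tcp_rot: [0.998, -0.059, 0.001, 0.0]
contact_force: [-0.6, 0.1, -0.2]
width: 0.0425
grip_force: 0.3
```

```bash
python3 -c "
from st import *;st();c=snap('wrist','w2')
im=snap('top','t2')['pixels'][125:230,235:375,::-1]
cv2.imwrite('pics/crop2.png',cv2.resize(im,None,fx=5.7,fy=5.7,interpolation=cv2.INTER_CUBIC))"
```

```text
t 4.15 p [ 0.5389 -0.0797  0.0115] K -0.0028 0.0036 toolyaw -6.76 tilt [ 0.0016 -0.0003] F [-0.6  0.1 -0.2] w 0.04252603530911825
```

View pics/w2.png

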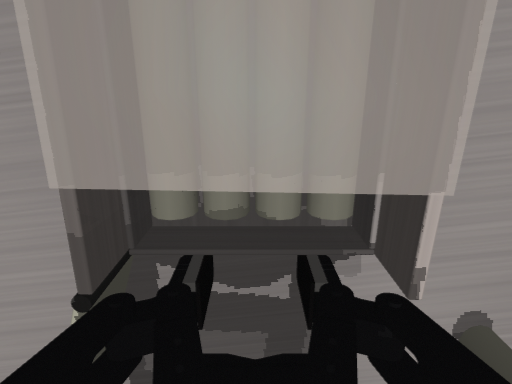

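The wrist view shows the tray's near-wall top edge at row ~250 (columns 132–373), now inside the mouth, with the wall end at (420,297). I'll nudge it forward until it meets the back wall.

>>> send_rows --moves '[{"dp": [0.2,0,0],"spin": 0},{"dp": [0.4,0,0],"spin": 0},{"dp": [0.5,0,0],"spin": 0},{"dp": [0.6,0,0],"spin": 0},{"dp": [0.6,0,0],"spin": 0}]'

```text
time: 4.88
ee_pos: [0.5428, -0.08, 0.0114]
tcp_rot: [0.998, -0.059, -0.001, -0.0]
contact_force: [-5.1, 0.3, 3.5]
width: 0.0427
grip_force: 2.6
```

Run:
```python
from st import *
s,p,Rt=st(); c=snap('wrist','w3')
T=np.eye(4);T[:3,:3]=Rt;T[:3,3]=p
W=np.linalg.inv(T@np.array(c['hand_eye']))
c['rvec']=R.from_matrix(W[:3,:3]).as_rotvec();c['tvec']=W[:3,3]
g=cv2.cvtColor(c['pixels'],cv2.COLOR_RGB2GRAY)
print(g[235:275,225:275].mean(1).round(0).tolist())
for r in(246,250,254): q=cast(c,[(252,r)],.03)[0,:2]; print(r,(q-O)@e)
q=cast(c,[(420,297)],.05)[0,:2]; print((q-O)@e,(q-O)@n)
```

```text
t 4.875 p [ 0.5428 -0.08    0.0114] K 0.0011 0.0037 toolyaw -6.76 tilt [-0.0025  0.0003] F [-5.1  0.3  3.5] w 0.04266066131313198
[47.0, 47.0, 47.0, 46.0, 46.0, 46.0, 46.0, 46.0, 47.0, 47.0, 47.0, 46.0, 46.0, 46.0, 49.0, 56.0, 58.0, 58.0, 57.0, 54.0, 54.0, 57.0, 57.0, 57.0, 58.0, 58.0, 58.0, 58.0, 58.0, 58.0, 58.0, 58.0, 58.0, 58.0, 57.0, 57.0, 56.0, 56.0, 56.0, 56.0]
246 0.016649250111896868
250 0.01465675791000404
254 0.012646385864865117
0.004647357608407181 -0.06221323818135305
```

>>> send_rows --moves '[{"dp": [0.15,0,0],"spin": 0},{"dp": [0.3,0,0],"spin": 0},{"dp": [0.3,0,0],"spin": 0}]'

```text
time: 5.3
ee_pos: [0.5452, -0.0803, 0.0113]
tcp_rot: [0.998, -0.059, -0.002, -0.0]
contact_force: [-6.7, -0.2, 5.7]
width: 0.0427
grip_force: 3.2
```

```bash
python3 -c "from st import *;st()"
```

```text
t 5.3 p [ 0.5452 -0.0803  0.0113] K 0.0036 0.0037 toolyaw -6.76 tilt [-0.0038  0.0005] F [-6.7 -0.2  5.7] w 0.042744273241520185
```

>>> send_rows --moves '[{"dp": [-2,0,0],"spin": 0},{"dp": [-5,0,0],"spin": 0},{"dp": [-7,0,-2],"spin": 0},{"dp": [-7,0,-6],"spin": 0},{"dp": [-7,0,-10],"spin": 0},{"dp": [-7,-4,-10],"spin": 0},{"dp": [-7,-8.5,-10],"spin": 0},{"dp": [-7,-12.9,-10],"spin": 0}]'

```text
time: 6.3
ee_pos: [0.4942, 0.0571, 0.112]
tcp_rot: [0.998, -0.059, 0.002, -0.0]
contact_force: [0.7, -0.5, -0.2]
width: 0.0426
grip_force: 0.0
```

>>> send_rows --moves '[{"dp": [0,0,0],"spin": 0},{"dp": [0,0,0],"spin": 0},{"dp": [0,0,0],"spin": 0},{"dp": [0,0,0],"spin": 0}]' --claw 0

```text
time: 6.8
ee_pos: [0.4927, 0.0549, 0.1113]
tcp_rot: [0.998, -0.06, 0.0, 0.0]
contact_force: [0.1, -0.2, -0.0]
width: -0.0003
grip_force: 0.0
```

```bash
python3 -c "
from st import *;st()
c=snap('wrist','w4')"
```

```text
t 6.8 p [0.4927 0.0549 0.1113] K -0.0645 0.1317 toolyaw -6.85 tilt [ 0.0002 -0.0001] F [ 0.1 -0.2 -0. ] w -0.0002596074719472594
```

View pics/w4.png

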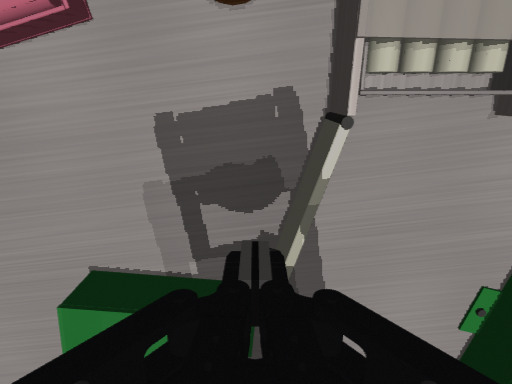

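The wrist view shows the closed fingers at about (258,260), left of the door panel, which runs from (340,120) to (293,255). There is free table between them, and the tray sits inside the mouth.

>>> send_rows --moves '[{"dp": [0,0,3],"spin": 0},{"dp": [0,0,6],"spin": 0},{"dp": [0,0,8.5],"spin": 0},{"dp": [0,0,9.1],"spin": 0},{"dp": [0,0,9.1],"spin": 0}]'

```text
time: 7.48
ee_pos: [0.4929, 0.0555, 0.0205]
tcp_rot: [0.998, -0.059, 0.0, 0.0]
contact_force: [-0.1, -0.3, -0.3]
width: -0.0001
grip_force: 0.0
```

Run:
```python
from st import *
s,p,Rt=st(); k=np.array([(p[:2]-O)@e,(p[:2]-O)@n])
for a in np.arange(1.8,-.01,-.15):
    h=.004+.011*abs(np.cos(a))+.0145*np.sin(a)
    q=np.array([-.004,.067])+.075*np.array([-np.sin(a),-np.cos(a)])+h*np.array([-np.cos(a),np.sin(a)])
    print(round(a,2),q.round(4),'dp',((q-k)*[100,-100]).round(1))
```

```text
t 7.475 p [0.4929 0.0555 0.0205] K -0.0644 0.1324 toolyaw -6.79 tilt [ 0.0001 -0.0001] F [-0.1 -0.3 -0.3] w -0.0001462723501997206
1.8 [-0.0724  0.1041] dp [-0.8  2.8]
1.65 [-0.0772  0.0922] dp [-1.3  4. ]
1.5 [-0.0802  0.0809] dp [-1.6  5.2]
1.35 [-0.0817  0.0706] dp [-1.7  6.2]
1.2 [-0.0817  0.0599] dp [-1.7  7.3]
1.05 [-0.08    0.0488] dp [-1.6  8.4]
0.9 [-0.0765  0.0378] dp [-1.2  9.5]
0.75 [-0.0712  0.0271] dp [-0.7 10.5]
0.6 [-0.0639  0.0171] dp [ 0.  11.5]
0.45 [-0.0548  0.0083] dp [ 1.  12.4]
0.3 [-0.0441  0.0009] dp [ 2.  13.2]
0.15 [-0.0321 -0.0046] dp [ 3.2 13.7]
0.0 [-0.019 -0.008] dp [ 4.5 14. ]
```

>>> send_rows --moves '[{"dp": [-0.5,1.4,0],"spin": 0},{"dp": [-0.8,2.8,0],"spin": 0},{"dp": [-1.3,4.0,0],"spin": 0},{"dp": [-1.6,5.2,0],"spin": 0},{"dp": [-1.7,6.2,0],"spin": 0},{"dp": [-1.7,7.3,0],"spin": 0},{"dp": [-1.6,8.4,0],"spin": 0},{"dp": [-1.2,9.5,0],"spin": 0}]'

```text
time: 8.48
ee_pos: [0.4695, -0.0379, 0.0202]
tcp_rot: [0.998, -0.059, -0.0, 0.0]
contact_force: [1.1, 0.8, -0.4]
width: 0.0001
grip_force: 0.3
```

```bash
python3 -c "
from st import *;st()
c=snap('wrist','w5')"
```

```text
t 8.475 p [ 0.4695 -0.0379  0.0202] K -0.0766 0.0369 toolyaw -6.76 tilt [-0.0004 -0.    ] F [ 1.1  0.8 -0.4] w 7.66169923081768e-05
```

View pics/w5.png

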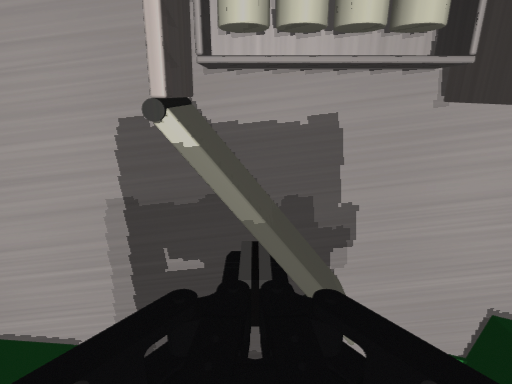

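The door, from (160,108) to about (330,290), is swinging with the fingertips, at roughly 0.8 rad. I'll continue the arc.

>>> send_rows --moves '[{"dp": [0.5,1.0,0],"spin": 0},{"dp": [1.2,2.0,0],"spin": 0},{"dp": [2.2,2.9,0],"spin": 0},{"dp": [3.2,3.7,0],"spin": 0},{"dp": [4.4,4.2,0],"spin": 0},{"dp": [5.2,4.5,0],"spin": 0},{"dp": [5.7,4.5,0],"spin": 0},{"dp": [5.9,4.5,0],"spin": 0}]'

```text
time: 9.52
ee_pos: [0.5217, -0.0887, 0.0201]
tcp_rot: [0.998, -0.059, -0.002, 0.0]
contact_force: [-5.7, -1.5, 4.0]
width: -0.0001
grip_force: 2.5
```

```bash
python3 -c "from st import *;st()"
```

```text
t 9.525 p [ 0.5217 -0.0887  0.0201] K -0.0187 -0.0074 toolyaw -6.73 tilt [-0.0031 -0.    ] F [-5.7 -1.5  4. ] w -6.0938170485200804e-05
```

>>> send_rows --moves '[{"dp": [0.2,0,0],"spin": 0},{"dp": [0.4,0,0],"spin": 0},{"dp": [0.4,0,0],"spin": 0}]'

```text
time: 9.9
ee_pos: [0.5218, -0.0887, 0.02]
tcp_rot: [0.998, -0.059, -0.005, -0.0]
contact_force: [-11.2, -1.4, 8.2]
width: 0.0
grip_force: 5.6
```

```bash
python3 -c "from st import *;st()"
```

```text
t 9.9 p [ 0.5218 -0.0887  0.02  ] K -0.0187 -0.0074 toolyaw -6.71 tilt [-0.0106  0.0009] F [-11.2  -1.4   8.2] w 1.2028862565640622e-06
```

The fingers stopped moving while the force rose, so the door is against its stop. Now I'll retreat straight back and then up.

>>> send_rows --moves '[{"dp": [-0.4,0,0],"spin": 0},{"dp": [-1,0,0],"spin": 0},{"dp": [-3,0,0],"spin": 0},{"dp": [-5,0,-2],"spin": 0},{"dp": [-7,0,-7],"spin": 0},{"dp": [-9,0,-12],"spin": 0},{"dp": [-9,0,-14],"spin": 0},{"dp": [-9,0,-14],"spin": 0}]'

```text
time: 10.9
ee_pos: [0.4388, -0.0788, 0.162]
tcp_rot: [0.998, -0.059, 0.003, 0.0]
contact_force: [0.3, -0.2, -1.1]
width: 0.0001
grip_force: 0.0
```

```bash
python3 -c "
from st import *;st()
c=snap('wrist','w6')"
```

```text
t 10.9 p [ 0.4388 -0.0788  0.162 ] K -0.1023 -0.0073 toolyaw -6.75 tilt [ 0.0055 -0.001 ] F [ 0.3 -0.2 -1.1] w 0.000133922307486319
```

View pics/w6.png

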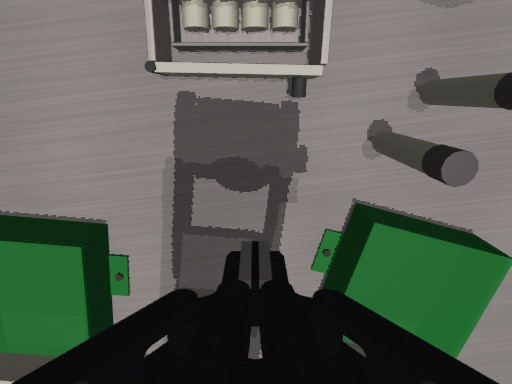

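The door runs across the mouth from (152,67) to (322,70), flush with the wall ends. The tray is behind it at row 45, the tubes are standing, and the arm is clear.

```bash
python3 -c "from bench import *;print(job_done())"
```

```text
the job is handed in; nothing more can be done
None
```

The tray is pushed to the back of the keeper and the door is shut against its stop, with the arm clear; I handed the job in at about 11 s of the 48 s, and no verdict was returned.

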